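# Set the clamp screw over the larger dial blank

## Robot

A 7-joint arm with a two-finger parallel gripper is mounted at the origin on the work surface. World frame = base frame: x ahead of the robot, y to its left, z up, the work surface at z = 0. Lengths are in m, angles in rad, forces in N, time in s.
With the tool pointing down it reaches from about 0.425 to 0.925 m from the base axis. Payload 6.8 kg.
Tool frame: the origin (TCP) lies between the finger pads, 19 mm behind the fingertips; this is the grasp point; z points along the fingers, y is the line along which they close (so a half turn about z gives the same grasp; the last joint's range is limited). The gripper opens to 88 mm and grips with 3 to 60 N. Pads are 20 mm wide; open, the fingers measure 115 mm over their backs; the gripper's body (75 mm by 178 mm) begins 61 mm behind the grasp point.
Start: joints at [-1.449, 0.477, 0.022, 1.555, -0.011, 1.109, -0.083], TCP at [0.154, 0.657, 0.241] pointing down, gripper open.
Joint ranges: [-2.96, 2.96], [-0.34, 2.1], [-1.41, 1.46], [0.24, 2.44], [-1.37, 4.51], [0.17, 1.92], [-2.96, 2.96]. Speed limits (rad/s): [2.39, 2.39, 3.14, 3.14, 3.14, 3.14, 3.14].

## Interface

Orientations are given as [roll, pitch, yaw] about the fixed x, y, z axes, in that order (R = Rz(yaw) Ry(pitch) Rx(roll)).
In Python, from station import arm, get_image gives the robot as it stands.
- The arm moves only by the tool play_rows, never from a script. Its argument "motion" is a list of rows, each an object with "dp": the shift along the tool's x, y, z normalised to -1 to 1, where 1 is 0.2 m, a list of three; "roll": the turn about the tool's z normalised to -1 to 1, where 1 is pi/4 rad. A call has 1 to 20 rows; each row shifts and turns the commanded pose from where the row before left it, along the tool's axes as they then stand; what a row does not reach is not made up. A row lasts 1/12 s, in which the tool goes at most 41.7 mm and 7.16 degrees, less where a joint would pass 70% of its speed; a pose out of reach is approached as far as the arm can. A call with a number of a shift or a turn outside -1 to 1 is refused whole. A call with a gripper value outside its range is refused whole. "gripper" is the closure, from -1 (fully open) to 1 (shut), set as the call begins (left out, the last holds). The fingers move at their own pace and stop on an object; the grip force is fixed at half the most. Time passes only in rows, so rows that do not move let the fingers close. It gives the time, the measured TCP pose, the force, the opening and the grip force at its end, in the units of the state.
- arm.read_state(): the state, without advancing time (a new reading comes with each control period).
- get_image(name): name is "scene" or "side" or "wrist"; returns a dict with "img" (384x512x3 uint8, blue, green, red), "K" (3x3 intrinsics, pixels), "R" (3x3) and "t" (3): a world point X has camera coordinates R X + t. Camera axes: x right, y down, z forward; pixel columns grow to the right and rows downward; lengths in m; the calibration is good to about 2 mm. A picture is of the moment at which its call begins. There is no depth.
- arm.job_done(): hands the job in; it is judged then, once.
The state is a dict: "time_s": time; "qpos": joint angles; "qd": joint speeds; "joint_torque": joint torques, N m; "tool_pos": TCP position; "eef_rot": TCP orientation; "wrist_force": force on the tool from outside, world axes, zero at the start; "ft_torque": the same for the moment, N m; "opening": finger opening in m; "grip_force": force on a finger pad.
Only numpy, scipy, OpenCV 4.12 (cv2) and the standard library are available. Lean on these libraries where they do the work, as an engineer would, in place of code of your own. Each camera call takes 0.05 s, during which the arm holds its last target. There are 200 camera calls.

## Task

Each of the two green clamps on the engraver's bench has a brass dial blank lying under its screw. On the clamp with the larger blank, turn the thumbscrew clockwise until it seats, then back it off a quarter turn so that the blank can still be nudged, and finish there with the gripper still holding the thumbscrew. Leave the other clamp's thumbscrew, both blanks and the other things on the bench as they are.

Things in the scene. Friction and masses are not known exactly. Their poses are not given: they have to be found in the camera images.
- clamp_a: One of two identical green cast clamps bolted to the bench: base plate 120 (x) x 80 (y) x 12 mm, a column 40 mm wide at its -x end and a 24 mm wide arm from the column over the middle, arm top 55 mm above the bench. Origin: centre of the underside; z up; the vertical screw passes through the arm above the origin.
- seat_a (a point): Centre of the top of the base plate of clamp_a, 12 mm above the bench, under its screw: where that clamp's blank lies.
- wing_a: Flat steel thumb wing on the screw of clamp_a: 44 mm long (its x), 10 mm thick (its y), 24 mm tall, from 73 to 97 mm above the bench. Origin: its centre, on the screw axis, 85 mm above the bench. Turns with the screw, which does not visibly rise. Grip it from above across its thickness; free space of 18 mm between it and the arm below.
- tip_a (a point): Middle of one end face of wing_a, 22 mm from the screw's axis along the wing's +x.
- screw_a (a joint): How far the screw of clamp_a is backed off from seated, rad: 0 = seated (hard stop), growing anticlockwise seen from above, right-hand thread (clockwise tightens); range 0 to 6, starts between 0.7 and 2.4. Friction torque about 0.06 N m, stays where it is left; at the seat the torque rises sharply.
- clamp_b: One of two identical green cast clamps bolted to the bench: base plate 120 (x) x 80 (y) x 12 mm, a column 40 mm wide at its -x end and a 24 mm wide arm from the column over the middle, arm top 55 mm above the bench. Origin: centre of the underside; z up; the vertical screw passes through the arm above the origin.
- seat_b (a point): Centre of the top of the base plate of clamp_b, 12 mm above the bench, under its screw: where that clamp's blank lies.
- wing_b: Flat steel thumb wing on the screw of clamp_b: 44 mm long (its x), 10 mm thick (its y), 24 mm tall, from 73 to 97 mm above the bench. Origin: its centre, on the screw axis, 85 mm above the bench. Turns with the screw, which does not visibly rise. Grip it from above across its thickness; free space of 18 mm between it and the arm below.
- tip_b (a point): Middle of one end face of wing_b, 22 mm from the screw's axis along the wing's +x.
- screw_b (a joint): How far the screw of clamp_b is backed off from seated, rad: 0 = seated (hard stop), growing anticlockwise seen from above, right-hand thread (clockwise tightens); range 0 to 6, starts between 0.7 and 2.4. Friction torque about 0.06 N m, stays where it is left; at the seat the torque rises sharply.
- blank_large: The larger brass disc, 64 mm diameter, 4 mm thick, plain, loose; lies on the base of one of the clamps, centred within 2 mm under its screw. Origin: centre of its underside.
- blank_small: The smaller brass disc, 36 mm diameter, 4 mm thick, plain, loose; lies likewise under the screw of the other clamp.
- loupe: Bystander: black watchmaker's loupe, a waisted round barrel 42 mm across and 32 mm tall, standing; origin at its underside.
- pin_vise: Bystander: steel pin vise lying flat, 100 mm long along its x, 24 mm wide, 14 mm tall.
- file: Bystander: flat file with a wooden handle, 250 mm long along its x, 16 mm wide, 12 mm tall.
- sharpening_stone: Bystander: grey stone bar 120 x 25 x 20 mm, long along its x.
- tweezers: Bystander: steel tweezers lying flat, 120 mm long along x, 17 mm wide, 8 mm tall.
- burnisher: Bystander: short wood-handled burnisher lying flat, 150 mm long along x, 18 mm wide, 16 mm tall.
Things that resemble listed ones, but are neither listed nor needed, are in the scene too. What is shaped like the blank_large but blue or turquoise is not meant.

How it is judged:
On the way:
1. the thumbscrew over the larger blank is turned clockwise until it seats (within 0.08 rad of the stop) (((horizontal distance between blank_large and seat_a below 0.025 m and value of joint screw_a below 0.08 rad) or (horizontal distance between blank_large and seat_b below 0.025 m and value of joint screw_b below 0.08 rad))), for 0.2 s.
At the end, for the whole second after the job is handed in: The screw over the larger blank, having been seated, stands backed off a quarter turn from its seat (1.57 rad, +-0.3 rad), still, with the gripper holding its wing (fingers press on it with more than 3 N, TCP within 30 mm of the wing's centre) (((horizontal distance between blank_large and seat_a below 0.025 m and value of joint screw_a between 1.27 and 1.87 rad and velocity of joint screw_a between -0.05 and 0.05 rad/s and contact force between the fingers and wing_a above 3 N and distance between the grasp point and wing_a below 0.03 m) or (horizontal distance between blank_large and seat_b below 0.025 m and value of joint screw_b between 1.27 and 1.87 rad and velocity of joint screw_b between -0.05 and 0.05 rad/s and contact force between the fingers and wing_b above 3 N and distance between the grasp point and wing_b below 0.03 m))); the arm keeps its last pose, push and grip.
It fails at once if the thumbscrew over the smaller blank is turned (its wing end moves more than 6 mm) ((horizontal distance between blank_large and seat_a below 0.025 m and distance of tip_b from where it was at the start of the episode above 0.006 m) or (horizontal distance between blank_large and seat_b below 0.025 m and distance of tip_a from where it was at the start of the episode above 0.006 m)).
It fails at once if a blank is shifted more than 10 mm (distance of any of blank_large, blank_small from where it was at the start of the episode above 0.01 m).
It fails at once if another thing on the bench is moved more than 20 mm (distance of any of loupe, pin_vise, file, sharpening_stone, tweezers, burnisher from where it was at the start of the episode above 0.02 m).
It also fails if it takes over 64 s, if anything falls off the work surface, if the arm or the gripper's body presses on something with over 40 N, if the wrist force passes 120 N, or if a joint passes its speed limit or range.

## Working session

There is one attempt and no reset: what is moved stays moved. The work goes in short steps, Python scripts to look and compute and a tool call to move; the robot and the scene stay as the last step left them, time stands still between calls to the robot, and variables do not carry over. Pictures are saved under pics/ and viewed, at most 10 in all, crops included, and the job is handed in when it is done.

Besides the shell and the picture viewer there is one more tool, called after ">>>" as name(argument=value, ...) on one line, values as JSON. play_rows: Moves the arm, as the interface text tells. Its arguments: {"type":"object","properties":{"motion":{"type":"array"},"gripper":{"type":"number"}},"required":["motion"]}

```bash
mkdir -p pics
python3 - <<'E'
from station import arm,get_image
import cv2,pickle
d={n:get_image(n) for n in("scene","side","wrist")}
pickle.dump(d,open("d0.pkl","wb"))
for n in d: cv2.imwrite(f"pics/{n}0.png",d[n]["img"]); print(n,d[n]["K"],d[n]["R"],d[n]["t"])
print(arm.read_state())
E
```

```text
scene [[405.1841493    0.         254.79072743]
 [  0.         405.1841493  191.33229699]
 [  0.           0.           1.        ]] [[ 0.79065423  0.61223989 -0.0053106 ]
 [ 0.40521062 -0.52975702 -0.74509184]
 [-0.45898828  0.58695811 -0.66694073]] [-0.40534933 -0.16430282  1.76387818]
side [[446.43410768   0.         259.85844075]
 [  0.         446.43410768 194.79847688]
 [  0.           0.           1.        ]] [[ 0.79016377 -0.61274877 -0.01342255]
 [-0.4154335  -0.51935935 -0.74678034]
 [ 0.45061761  0.59565494 -0.6649353 ]] [-0.42703775  0.28405972  1.20484607]
wrist [[297.16273495   0.         255.80946924]
 [  0.         297.16273495 194.69505699]
 [  0.           0.           1.        ]] [[ 0.22802659  0.97365345 -0.0016816 ]
 [ 0.94263852 -0.22032988  0.25077353]
 [ 0.243796   -0.05876817 -0.96804432]] [-0.67491459 -0.03024892  0.39027782]
{'time_s': 0.15, 'qpos': array([-1.44906826,  0.47759347,  0.02238092,  1.55612756, -0.01149387,
        1.10932025, -0.08312282]), 'qd': array([ 0.0009005 , -0.00154349,  0.00030554, -0.00436045, -0.00155118,
        0.00081255,  0.00185745]), 'joint_torque': array([ 2.07229372e-03, -5.83286011e+01,  1.53639324e+00, -2.72876143e+01,
       -5.42488613e-02,  1.44620257e-02,  1.19177416e-04]), 'tool_pos': array([0.15370394, 0.65685652, 0.24065784]), 'eef_rot': array([-3.14027738e+00,  1.11386125e-04,  2.91173292e+00]), 'wrist_force': array([-0.5389999 , -1.0617367 ,  0.12917966]), 'ft_torque': array([0.02352181, 0.01468073, 0.01754576]), 'grip_force': 0.0, 'opening': 0.0878289611412539}
```

View pics/scene0.png

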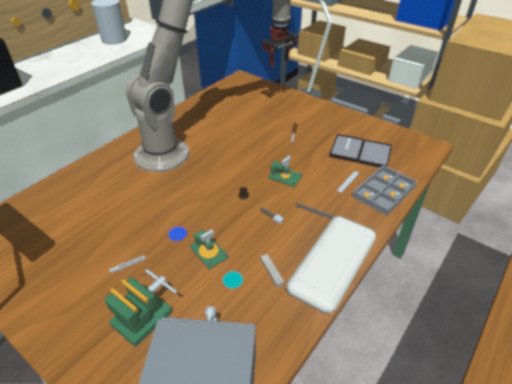

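View pics/side0.png

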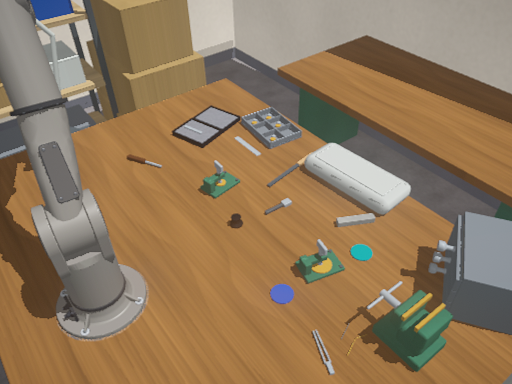

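The scene view shows one clamp at (208,248) with a visibly larger blank and the other at (285,173). In the side view they are at (320,262) and (220,182). I'll zoom in on both.

Run:
```python
import cv2,pickle,numpy as np
d=pickle.load(open("d0.pkl","rb"))
def c(n,u,v,w=25,h=25): return cv2.resize(d[n]["img"][v-h:v+h,u-w:u+w],(400,300) if 0 else (300,300),interpolation=cv2.INTER_CUBIC)
a=np.vstack([np.hstack([c("scene",210,248),c("side",320,262)]),np.hstack([c("scene",285,173),c("side",220,180)])])
cv2.imwrite("pics/crop0.png",a)
```

```text
(no output)
```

View pics/crop0.png

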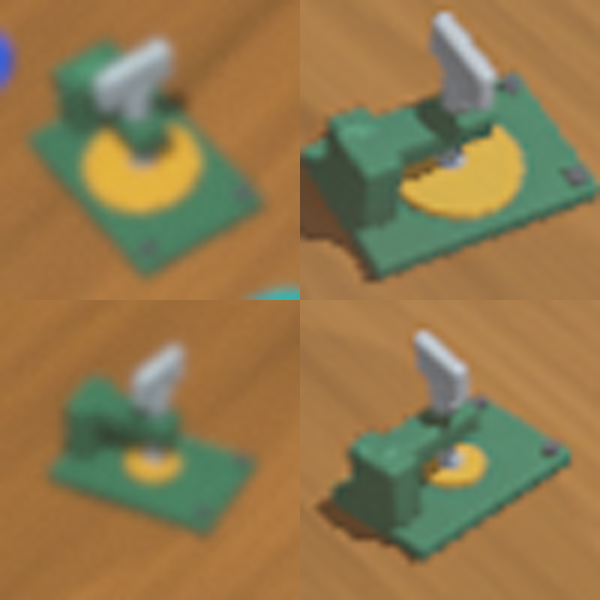

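Top row is the target clamp with the large blank. Its wing centre is at about scene (207.3,235.8) and side (322.2,247.3). I'll triangulate the centre and get the wing direction from its end points.

```bash
cat > h.py <<'E'
import numpy as np
def P(c): return c["K"]@np.c_[c["R"],c["t"]]
def tri(obs):  # [(cam,(u,v))]
    A=[]
    for c,(u,v) in obs:
        p=P(c);A+=[u*p[2]-p[0],v*p[2]-p[1]]
    A=np.array(A);A/=np.linalg.norm(A[:,:3],axis=1)[:,None]
    return np.linalg.lstsq(A[:,:3],-A[:,3],rcond=None)[0]
def plane(c,uv,z):
    r=c["R"].T@np.linalg.solve(c["K"],[*uv,1.]);o=-c["R"].T@c["t"]
    return o+r*(z-o[2])/r[2]
def pr(c,X):
    q=P(c)@np.r_[X,1];return q[:2]/q[2]
E
python3 - <<'E'
import pickle,numpy as np
from h import *
np.set_printoptions(precision=4,suppress=True)
d=pickle.load(open("d0.pkl","rb"));s,e=d["scene"],d["side"]
S=lambda u,v:(185+u/6-.4,223+v/6-.4)
E=lambda u,v:(295+(u-300)/6-.4,237+v/6-.4)
print("wing",tri([(s,S(134,77)),(e,E(463,62))]))
print("scene top ends",plane(s,S(98,82),.097),plane(s,S(160,42),.097))
print("side top ends",plane(e,E(440,17),.097),plane(e,E(487,80),.097))
print("disc",plane(s,S(143,163),.016),plane(e,E(460,160),.016))
print("corner",[tri([(s,S(*a)),(e,E(*b))]) for a,b in [((150,277),(597,195)),((32,140),(375,278))]], plane(s,S(262,205),0.006),plane(e,E(517,75),.006))
E
```

```text
wing [ 0.5386 -0.2818  0.0845]
scene top ends [ 0.5347 -0.3045  0.097 ] [ 0.5413 -0.2636  0.097 ]
side top ends [ 0.5412 -0.2619  0.097 ] [ 0.5314 -0.3028  0.097 ]
disc [ 0.5394 -0.2845  0.016 ] [ 0.5415 -0.2839  0.016 ]
corner [array([ 0.5866, -0.3319,  0.0015]), array([ 0.4705, -0.3032,  0.0035])] [ 0.6048 -0.2611  0.006 ] [ 0.6071 -0.2568  0.006 ]
```

>>> play_rows(motion=[{"dp": [-0.08, -0.06, 0], "roll": 0}, {"dp": [-0.15, -0.11, 0], "roll": 0}, {"dp": [-0.15, -0.11, 0], "roll": 0}, {"dp": [-0.15, -0.11, 0], "roll": 0}, {"dp": [-0.15, -0.11, 0], "roll": 0}, {"dp": [-0.15, -0.11, 0], "roll": 0}, {"dp": [-0.15, -0.11, 0], "roll": 0}, {"dp": [-0.15, -0.11, 0], "roll": 0}, {"dp": [-0.15, -0.11, 0], "roll": 0}, {"dp": [-0.15, -0.11, 0], "roll": 0}, {"dp": [-0.15, -0.11, 0], "roll": 0}, {"dp": [-0.15, -0.11, 0], "roll": 0}, {"dp": [-0.15, -0.11, 0], "roll": 0}, {"dp": [-0.15, -0.11, 0], "roll": 0}, {"dp": [-0.12, -0.1, 0], "roll": 0}])

```text
time_s: 1.4
tool_pos: [0.5015, 0.2472, 0.2414]
eef_rot: [-3.141, 0.0, 2.91]
wrist_force: [-0.0, 0.5, 0.2]
opening: 0.0876
grip_force: 0.0
```

>>> play_rows(motion=[{"dp": [-0.06, -0.17, 0], "roll": 0}, {"dp": [-0.06, -0.17, 0], "roll": 0}, {"dp": [-0.06, -0.17, 0], "roll": 0}, {"dp": [-0.06, -0.17, 0], "roll": 0}, {"dp": [-0.06, -0.17, 0], "roll": 0}, {"dp": [-0.06, -0.17, 0], "roll": 0}, {"dp": [-0.06, -0.17, 0], "roll": 0}, {"dp": [-0.06, -0.17, 0], "roll": 0}, {"dp": [-0.06, -0.17, 0], "roll": 0}, {"dp": [-0.06, -0.17, 0], "roll": 0}, {"dp": [-0.06, -0.17, 0], "roll": 0}, {"dp": [-0.06, -0.17, 0], "roll": 0}, {"dp": [-0.06, -0.17, 0], "roll": 0}, {"dp": [-0.03, -0.1, 0], "roll": 0}])

```text
time_s: 2.57
tool_pos: [0.5519, -0.2415, 0.2414]
eef_rot: [-3.14, 0.0, 2.908]
wrist_force: [-1.2, 0.2, 0.7]
opening: 0.0876
grip_force: 0.0
```

>>> play_rows(motion=[{"dp": [0, 0, 0], "roll": 0.15}, {"dp": [0, 0, 0], "roll": 0.15}, {"dp": [0, 0, 0], "roll": 0.15}, {"dp": [0, 0, 0], "roll": 0.15}, {"dp": [0, 0, 0], "roll": 0.15}, {"dp": [0, 0, 0], "roll": 0.15}, {"dp": [0, 0, 0], "roll": 0.15}, {"dp": [0, 0, 0], "roll": 0.15}, {"dp": [0, 0, 0], "roll": 0.15}, {"dp": [0, 0, 0], "roll": 0.15}, {"dp": [0, 0, 0], "roll": 0.15}, {"dp": [0, 0, 0], "roll": 0.15}, {"dp": [0, 0, 0], "roll": 0.15}, {"dp": [0, 0, 0], "roll": 0}])

```text
time_s: 3.73
tool_pos: [0.5524, -0.2367, 0.241]
eef_rot: [-3.141, 0.0, 1.376]
wrist_force: [-0.0, 0.2, -0.4]
opening: 0.0876
grip_force: 0.0
```

Run:
```python
from station import arm,get_image
import cv2,pickle
from h import *
w=get_image("wrist");s=arm.read_state();pickle.dump((w,s),open("d1.pkl","wb"))
cv2.imwrite("pics/w1.png",w["img"])
print(s["tool_pos"],s["eef_rot"],s["qpos"],s["time_s"],pr(w,[.5395,-.283,.097]))
```

```text
[ 0.552465   -0.23677285  0.24101335] [-3.14087030e+00  3.88574111e-04  1.38273992e+00] [-0.29218329  0.44969223  0.80524385  1.77813146 -0.36460512  1.07045262
  0.4539607 ] 3.7833 [252.49738286 234.31867444]
```

View pics/w1.png

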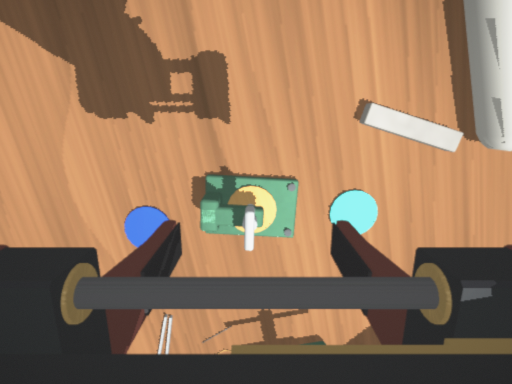

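The wrist view shows the target clamp with the big brass blank and its wing, about (250,206)–(249,250), running near-vertically. I'll measure it precisely by colour.

Run:
```python
import pickle,cv2
from h import *
np.set_printoptions(precision=4,suppress=True)
w,s=pickle.load(open("d1.pkl","rb"))
cv2.imwrite("pics/w1c.png",cv2.resize(w["img"][160:260,190:310],(720,600),interpolation=cv2.INTER_CUBIC))
hsv=cv2.cvtColor(w["img"],cv2.COLOR_BGR2HSV)
m=((hsv[...,1]<45)&(hsv[...,2]>120)).astype(np.uint8)
m[:,:235]=0;m[:,270:]=0;m[:200]=0;m[260:]=0
n,l,st,_=cv2.connectedComponentsWithStats(m);k=1+st[1:,4].argmax();print(st[k])
v,u=np.where(l==k)
for r in range(v.min(),v.max()+1,3): print(r,u[v==r].min(),u[v==r].max(),hsv[r,u[v==r]].mean(0)[2])
```

```text
[242 206  15  45 466]
206 248 252 122.4
209 246 254 129.33333333333334
212 245 254 198.2
215 245 254 233.0
218 244 255 217.41666666666666
221 243 256 217.42857142857142
224 243 256 224.71428571428572
227 244 256 231.53846153846155
230 245 253 238.66666666666666
233 245 254 233.5
236 245 253 236.22222222222223
239 244 253 230.5
242 244 253 230.7
245 244 253 230.3
248 245 252 237.75
```

View pics/w1c.png

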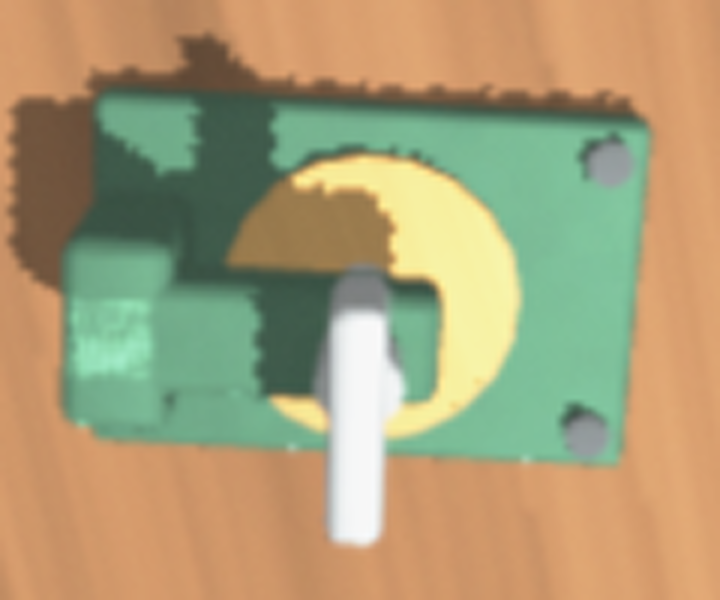

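The wing's top face runs from crop (360,308) to (355,545), i.e. pixels (249.6,210.9)–(248.8,250.4).

Run:
```python
import pickle
from h import *
np.set_printoptions(precision=4,suppress=True)
w,s=pickle.load(open("d1.pkl","rb"));d0=pickle.load(open("d0.pkl","rb"))
a=plane(w,(249.6,210.9),.097);b=plane(w,(248.8,250.4),.097)
c=(a+b)/2;print(a,b,np.linalg.norm(a-b),c,np.degrees(np.arctan2(*(a-b)[1::-1])))
c=c-[0,0,.009]
from scipy.spatial.transform import Rotation as R
yaw=s["eef_rot"][2];Rt=R.from_euler("xyz",s["eef_rot"]).as_matrix()
print(np.degrees(yaw),"tool delta/0.2",Rt.T@(c-s["tool_pos"])/.2)
# height check: triangulate wing middle from wrist + scene
print(tri([(w,(249.2,230.5)),(d0["scene"],(185+129/6-.4,223+62/6-.4)),(d0["side"],(295+163.5/6-.4,237+48.5/6-.4))]))
```

```text
[ 0.5416 -0.2575  0.097 ] [ 0.5321 -0.3     0.097 ] 0.043523522579662535 [ 0.5369 -0.2787  0.097 ] 77.44598345232218
79.22516142399219 tool delta/0.2 [-0.2204 -0.0368  0.7652]
[ 0.5368 -0.281   0.0939]
```

>>> play_rows(motion=[{"dp": [-0.1, -0.02, 0], "roll": 0.04}, {"dp": [-0.12, -0.015, 0], "roll": 0}, {"dp": [0, 0, 0.1], "roll": 0}, {"dp": [0, 0, 0.15], "roll": 0}, {"dp": [0, 0, 0.1], "roll": 0}, {"dp": [0, 0, 0], "roll": 0}, {"dp": [0, 0, 0], "roll": 0}])

```text
time_s: 4.37
tool_pos: [0.536, -0.2785, 0.1708]
eef_rot: [-3.139, -0.0, 1.351]
wrist_force: [0.5, -0.5, 0.7]
opening: 0.0878
grip_force: 0.0
```

Run:
```python
from station import arm,get_image
import cv2,pickle
w=get_image("wrist");s=arm.read_state();pickle.dump((w,s),open("d2.pkl","wb"))
cv2.imwrite("pics/w2.png",w["img"])
print(s["tool_pos"],s["eef_rot"],s["wrist_force"],s["qpos"])
```

```text
[ 0.53678122 -0.27905672  0.1720745 ] [3.14129832e+00 2.03868963e-04 1.35055959e+00] [-0.62353921 -0.34605321 -0.40867475] [-0.17257029  0.53669675  0.75698968  1.83246019 -0.44617794  0.95007232
  0.56038377]
```

View pics/w2.png

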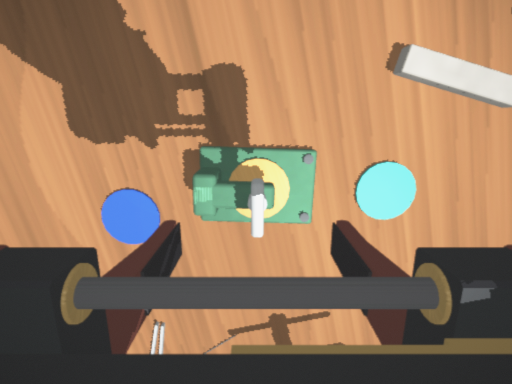

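The wing top runs (258,193)–(258,236) and is vertical in the image. That is midway between the fingers and aligned with them, so I'll descend and close.

>>> play_rows(motion=[{"dp": [0, 0, 0.1], "roll": 0}, {"dp": [0, 0, 0.12], "roll": 0}, {"dp": [0, 0, 0.12], "roll": 0}, {"dp": [0, 0, 0.08], "roll": 0}, {"dp": [0, 0, 0], "roll": 0}, {"dp": [0, 0, 0], "roll": 0}, {"dp": [0, 0, 0], "roll": 0}])

```text
time_s: 5.0
tool_pos: [0.5378, -0.2795, 0.0894]
eef_rot: [3.139, 0.001, 1.349]
wrist_force: [-0.1, 0.2, 0.3]
opening: 0.0876
grip_force: 0.0
```

>>> play_rows(motion=[{"dp": [0, 0, 0], "roll": 0}, {"dp": [0, 0, 0], "roll": 0}, {"dp": [0, 0, 0], "roll": 0}, {"dp": [0, 0, 0], "roll": 0}, {"dp": [0, 0, 0], "roll": 0}, {"dp": [0, 0, 0], "roll": 0}, {"dp": [0, 0, 0], "roll": 0}, {"dp": [0, 0, 0], "roll": 0}, {"dp": [0, 0, 0], "roll": 0}, {"dp": [0, 0, 0], "roll": 0}, {"dp": [0, 0, 0], "roll": 0}, {"dp": [0, 0, 0], "roll": 0}], gripper=1)

```text
time_s: 6.0
tool_pos: [0.5368, -0.2788, 0.0873]
eef_rot: [3.141, 0.0, 1.349]
wrist_force: [-0.1, -0.5, -0.6]
opening: 0.015
grip_force: 30.0
```

Run:
```python
from station import arm
s=arm.read_state()
for k in("tool_pos","eef_rot","wrist_force","ft_torque","opening","grip_force","qpos"):print(k,s[k])
```

```text
tool_pos [ 0.53679092 -0.27877314  0.08732219]
eef_rot [3.14115779e+00 1.44380815e-04 1.34882935e+00]
wrist_force [-0.11031996 -0.54896873 -0.59601285]
ft_torque [-0.21114888 -0.21149606 -0.0119046 ]
opening 0.014977098539758572
grip_force 30.003139972686768
qpos [-0.10652491  0.64338009  0.66905301  1.8837981  -0.54335867  0.80324478
  0.63251411]
```

The opening is 15 mm, not 10, so the fingertips are probably on the wider boss below the wing. I'll open, raise about 9 mm and re-grip.

>>> play_rows(motion=[{"dp": [0, 0, 0], "roll": 0}, {"dp": [0, 0, 0], "roll": 0}, {"dp": [0, 0, 0], "roll": 0}, {"dp": [0, 0, 0], "roll": 0}, {"dp": [0, 0, -0.025], "roll": 0}, {"dp": [0, 0, -0.02], "roll": 0}, {"dp": [0, 0, 0], "roll": 0}, {"dp": [0, 0, 0], "roll": 0}], gripper=0)

```text
time_s: 6.67
tool_pos: [0.5368, -0.2788, 0.0968]
eef_rot: [3.141, 0.0, 1.349]
wrist_force: [-0.6, -0.0, -0.5]
opening: 0.0438
grip_force: 0.0
```

>>> play_rows(motion=[{"dp": [0, 0, 0], "roll": 0}, {"dp": [0, 0, 0], "roll": 0}, {"dp": [0, 0, 0], "roll": 0}, {"dp": [0, 0, 0], "roll": 0}, {"dp": [0, 0, 0], "roll": 0}, {"dp": [0, 0, 0], "roll": 0}, {"dp": [0, 0, 0], "roll": 0}, {"dp": [0, 0, 0], "roll": 0}, {"dp": [0, 0, 0], "roll": 0}, {"dp": [0, 0, 0], "roll": 0}], gripper=1)

```text
time_s: 7.5
tool_pos: [0.5368, -0.2788, 0.0963]
eef_rot: [3.141, 0.0, 1.349]
wrist_force: [1.5, -0.9, -3.8]
opening: 0.0101
grip_force: 30.0
```

>>> play_rows(motion=[{"dp": [0, 0, 0], "roll": 0.05}, {"dp": [0, 0, 0], "roll": 0.1}, {"dp": [0, 0, 0], "roll": 0.1}, {"dp": [0, 0, 0], "roll": 0.1}, {"dp": [0, 0, 0], "roll": 0.1}, {"dp": [0, 0, 0], "roll": 0.1}, {"dp": [0, 0, 0], "roll": 0.1}, {"dp": [0, 0, 0], "roll": 0.1}])

```text
time_s: 8.17
tool_pos: [0.5374, -0.2791, 0.0963]
eef_rot: [3.14, 0.0, 0.756]
wrist_force: [4.8, -3.4, -6.5]
opening: 0.01
grip_force: 30.0
```

```bash
cat > st.py <<'E'
from station import arm
import numpy as np
np.set_printoptions(precision=3,suppress=True)
s=arm.read_state()
for k in("time_s","tool_pos","eef_rot","wrist_force","ft_torque","opening","grip_force","qpos","joint_torque"):print(k,s[k])
E
python3 st.py
```

```text
time_s 8.1667
tool_pos [ 0.537 -0.279  0.096]
eef_rot [3.14  0.    0.756]
wrist_force [ 4.751 -3.368 -6.476]
ft_torque [-0.745 -0.746  0.049]
opening 0.01001792722479188
grip_force 30.000769793987274
qpos [-0.208  0.692  0.831  1.885 -0.667  0.865  0.149]
joint_torque [  0.396 -53.702  14.721 -16.968   0.587   1.432   0.931]
```

>>> play_rows(motion=[{"dp": [0, 0, 0], "roll": 0.08}, {"dp": [0, 0, 0], "roll": 0.08}, {"dp": [0, 0, 0], "roll": 0.08}, {"dp": [0, 0, 0], "roll": 0}])

```text
time_s: 8.5
tool_pos: [0.5376, -0.2793, 0.0963]
eef_rot: [3.139, -0.0, 0.568]
wrist_force: [4.2, -4.0, -5.4]
opening: 0.0102
grip_force: 30.0
```

```bash
python3 st.py
```

```text
time_s 8.5
tool_pos [ 0.538 -0.279  0.096]
eef_rot [ 3.139 -0.     0.568]
wrist_force [ 4.202 -4.023 -5.406]
ft_torque [-0.734 -0.773 -0.055]
opening 0.010232565613387003
grip_force 29.997366964817047
qpos [-0.235  0.715  0.878  1.886 -0.709  0.884 -0.003]
joint_torque [ -0.76  -52.181  16.314 -16.299   0.363   1.603  -0.605]
```

>>> play_rows(motion=[{"dp": [0, 0, 0], "roll": 0.08}, {"dp": [0, 0, 0], "roll": 0.08}, {"dp": [0, 0, 0], "roll": 0}])

```text
time_s: 8.75
tool_pos: [0.5377, -0.2795, 0.0963]
eef_rot: [3.139, -0.001, 0.443]
wrist_force: [4.8, -3.6, -6.1]
opening: 0.0101
grip_force: 30.0
```

```bash
python3 st.py
```

```text
time_s 8.75
tool_pos [ 0.538 -0.279  0.096]
eef_rot [ 3.139 -0.001  0.443]
wrist_force [ 4.801 -3.643 -6.15 ]
ft_torque [-0.822 -0.86  -0.073]
opening 0.01011412896314421
grip_force 29.99740093946457
qpos [-0.252  0.731  0.908  1.887 -0.737  0.897 -0.105]
joint_torque [ -0.893 -52.352  16.883 -15.938   0.401   1.762  -0.6  ]
```

>>> play_rows(motion=[{"dp": [0, 0, 0], "roll": 0.08}, {"dp": [0, 0, 0], "roll": 0.08}, {"dp": [0, 0, 0], "roll": 0}])

```text
time_s: 9.0
tool_pos: [0.5377, -0.2796, 0.0963]
eef_rot: [3.138, -0.0, 0.319]
wrist_force: [4.7, -4.4, -6.6]
opening: 0.0098
grip_force: 30.4
```

```bash
python3 st.py|grep -E "eef|tor|opening"
```

```text
eef_rot [ 3.138 -0.     0.319]
ft_torque [-0.941 -0.816  0.545]
opening 0.009831140431068352
joint_torque [ -0.556 -52.344  17.699 -15.341  -0.074   1.908  -1.272]
```

>>> play_rows(motion=[{"dp": [0, 0, 0], "roll": 0.08}, {"dp": [0, 0, 0], "roll": 0.08}, {"dp": [0, 0, 0], "roll": 0}])

```text
time_s: 9.25
tool_pos: [0.5383, -0.2793, 0.0964]
eef_rot: [3.138, -0.002, 0.194]
wrist_force: [4.9, -3.3, -6.5]
opening: 0.0119
grip_force: 32.0
```

```bash
python3 st.py|grep -E "eef|tor|opening"
```

```text
eef_rot [ 3.138 -0.002  0.194]
ft_torque [-0.854 -1.142  0.744]
opening 0.011873395087668978
joint_torque [ -0.004 -52.006  18.69  -14.387   0.22    1.959  -1.361]
```

Torque jumped from about 0.06 to 0.55, then 0.74 N m, and the pads began to pivot, so it's seated at yaw ≈ 0.30. I'll hold briefly, then back off to yaw ≈ 1.87.

>>> play_rows(motion=[{"dp": [0, 0, 0], "roll": 0}, {"dp": [0, 0, 0], "roll": 0}, {"dp": [0, 0, 0], "roll": 0}, {"dp": [0, 0, 0], "roll": 0}, {"dp": [0, 0, 0], "roll": 0}])

```text
time_s: 9.67
tool_pos: [0.5383, -0.2793, 0.0964]
eef_rot: [3.139, -0.002, 0.197]
wrist_force: [5.9, -5.4, -7.3]
opening: 0.0119
grip_force: 31.8
```

```bash
python3 st.py|grep -E "eef|tor|opening"
python3 - <<'E'
from station import get_image
import cv2
i=get_image("side")["img"][200:290,270:370]
cv2.imwrite("pics/seat.png",cv2.resize(i,(600,540),interpolation=cv2.INTER_CUBIC))
E
```

```text
eef_rot [ 3.139 -0.002  0.197]
ft_torque [-0.935 -1.148  0.689]
opening 0.011871107972841558
joint_torque [ -0.137 -52.692  18.513 -14.61    0.331   2.052  -0.688]
```

View pics/seat.png

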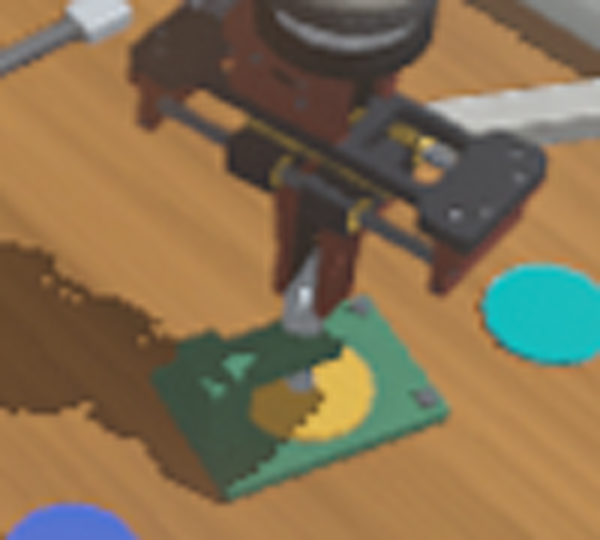

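The side view shows the wing still between the fingers at (300,290), with the blank and clamp undisturbed. Now backing off anticlockwise.

>>> play_rows(motion=[{"dp": [0, 0, 0], "roll": -0.05}, {"dp": [0, 0, 0], "roll": -0.1}, {"dp": [0, 0, 0], "roll": -0.1}, {"dp": [0, 0, 0], "roll": -0.1}, {"dp": [0, 0, 0], "roll": -0.1}, {"dp": [0, 0, 0], "roll": -0.1}, {"dp": [0, 0, 0], "roll": -0.1}, {"dp": [0, 0, 0], "roll": -0.1}, {"dp": [0, 0, 0], "roll": -0.1}, {"dp": [0, 0, 0], "roll": -0.1}, {"dp": [0, 0, 0], "roll": -0.1}, {"dp": [0, 0, 0], "roll": -0.05}, {"dp": [0, 0, 0], "roll": 0}])

```text
time_s: 10.8
tool_pos: [0.5372, -0.2787, 0.0963]
eef_rot: [3.14, -0.0, 1.06]
wrist_force: [4.5, -1.1, -6.6]
opening: 0.0099
grip_force: 29.9
```

```bash
python3 st.py
```

```text
time_s 10.8
tool_pos [ 0.537 -0.279  0.096]
eef_rot [ 3.14 -0.    1.06]
wrist_force [ 4.508 -1.11  -6.643]
ft_torque [-0.421 -0.788  0.024]
opening 0.009924941902169863
grip_force 29.907875955104828
qpos [-0.162  0.659  0.754  1.882 -0.599  0.839  0.393]
joint_torque [  0.417 -53.097  14.119 -17.557   0.516   1.209   0.446]
```

>>> play_rows(motion=[{"dp": [0, 0, 0], "roll": -0.06}, {"dp": [0, 0, 0], "roll": -0.1}, {"dp": [0, 0, 0], "roll": -0.1}, {"dp": [0, 0, 0], "roll": -0.1}, {"dp": [0, 0, 0], "roll": -0.1}, {"dp": [0, 0, 0], "roll": -0.1}, {"dp": [0, 0, 0], "roll": -0.1}, {"dp": [0, 0, 0], "roll": -0.1}, {"dp": [0, 0, 0], "roll": -0.1}, {"dp": [0, 0, 0], "roll": -0.1}, {"dp": [0, 0, 0], "roll": -0.06}, {"dp": [0, 0, 0], "roll": 0}, {"dp": [0, 0, 0], "roll": 0}, {"dp": [0, 0, 0], "roll": 0}])

```text
time_s: 11.97
tool_pos: [0.5361, -0.2786, 0.0962]
eef_rot: [-3.141, -0.001, 1.857]
wrist_force: [-0.9, 0.3, 0.2]
opening: 0.0097
grip_force: 29.9
```

```bash
python3 st.py
python3 - <<'E'
from station import get_image
import cv2,numpy as np
f=lambda n,a,b:cv2.resize(get_image(n)["img"][a:a+80,b:b+80],(400,400),interpolation=cv2.INTER_CUBIC)
cv2.imwrite("pics/end.png",np.hstack([f("side",200,280),f("scene",200,170)]))
E
```

```text
time_s 11.9667
tool_pos [ 0.536 -0.279  0.096]
eef_rot [-3.141 -0.001  1.857]
wrist_force [-0.901  0.297  0.225]
ft_torque [0.004 0.145 0.028]
opening 0.009650440487776508
grip_force 29.915975332260132
qpos [-0.025  0.593  0.547  1.875 -0.421  0.792  1.034]
joint_torque [  0.272 -52.289   9.913 -20.203  -0.039  -0.15   -0.046]
```

View pics/end.png

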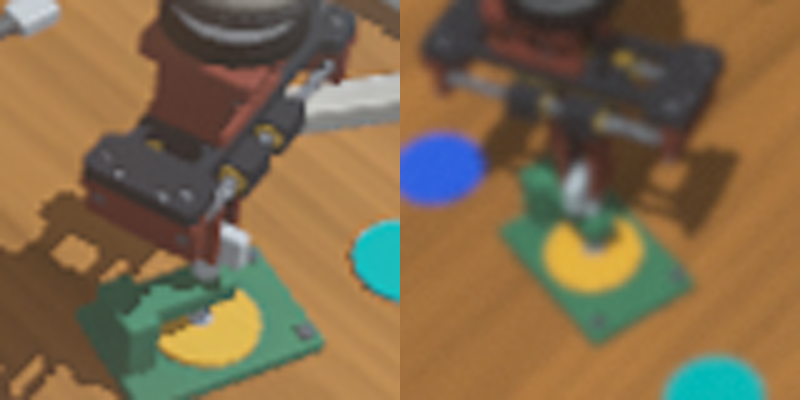

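The wing is still held between the pads (side (235,245), scene (575,185)) and turned with the gripper. The opening is 10 mm and the blank hasn't moved.

```bash
python3 -c "
from station import arm
print(arm.job_done())"
```

```text
the job is handed in; nothing more can be done
None
```

I turned the thumbscrew over the larger blank clockwise until the torque jumped at the seat, backed it off about 1.56 rad (a quarter turn), and handed the job in with the gripper still holding the wing; no verdict came back.

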